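Change round three calibration standards on their terminal stands

ROBOT

A 7-joint arm with a two-finger parallel gripper is mounted at the origin on a cart in front of the work surface, level with it; the furniture and walls round the work are solid. World frame = base frame: x ahead of the robot, y to its left, z up, the work surface at z = 0. Lengths are in m, angles in rad, forces in N, time in s.
With the tool pointing down it reaches from about 0.35 to 0.775 m from the base axis. Payload 3.1 kg.
Tool frame: the origin (TCP) lies on the front face of the gripper's body, between the roots of the fingers; the fingertips stand 73 mm ahead of it and the grasp point (between the pads) lies 54 mm ahead of it; z points along the fingers, y is the line along which they close (so a half turn about z gives the same grasp; the last joint's range is limited). The gripper opens to 85 mm and grips with 20 to 120 N. Pads are 22 mm wide; open, the fingers measure 114 mm over their backs; the gripper's body (76 mm by 85 mm) begins 54 mm behind the grasp point. The pads swing forward as they close: fully open they stand 13 mm farther back than shut.
Start: joints at [-1.344, 0.311, 0.014, 1.512, -0.004, 1.319, -0.027], TCP at [0.146, 0.53, 0.304] pointing down, gripper open.
Joint ranges: [-2.7, 2.7], [-0.3, 1.91], [-1.27, 1.3], [0.12, 2.57], [-1.44, 4.58], [0.2, 2.03], [-3.05, 3.05]. Speed limits (rad/s): [2.79, 2.79, 3.14, 3.14, 3.14, 3.14, 3.14].

INTERFACE

Orientations are given as a unit quaternion [w, x, y, z].
In Python, from bench import r, imaging, job gives the robot as it stands.
- The arm moves only by the tool play_rows, never from a script. Its argument "steps" is a list of rows, each a list of 3 entries, a list of its own where there are three numbers: the turn, a rotation vector about the world's x, y, z in degrees, then the shift along the world's x, y, z in mm, then the finger opening in mm, from 0 to 85.4. A call has 1 to 12 rows; each row shifts and turns the commanded pose from where the row before left it; what a row does not reach is not made up. A row lasts 1/10 s, in which the tool goes at most 50 mm and 8.59 degrees, less where a joint would pass 70% of its speed; a pose out of reach is approached as far as the arm can. A call with a gripper value outside its range is refused whole. The fingers move at their own pace and stop on an object; the grip force is fixed at half the most. Time passes only in rows, so rows that do not move let the fingers close. It gives the time, the measured TCP pose, the force, the opening and the grip force at its end, in the units of the state.
- r.observe(): the state, without advancing time (a new reading comes with each control period).
- imaging.camera(name): name is "scene" or "top"; returns a dict with "pixels" (480x640x3 uint8, red, green, blue), "range_z" (480x640 float32, m along the optical axis (not along the pixel's ray), 0 where there is no reading), "mtx" (3x3 intrinsics, pixels), "dist" ([k1, k2, p1, p2, k3] as OpenCV has them; the pictures are not rectified), "R" (3x3) and "t" (3): a world point X has camera coordinates R X + t. Camera axes: x right, y down, z forward; pixel columns grow to the right and rows downward; lengths in m; the calibration is good to about 2 mm. A picture is of the moment at which its call begins.
- job.sign_off(): hands the job in; it is judged then, once.
The state is a dict: "clock": time; "joint_pos": joint angles; "qd": joint speeds; "tau": joint torques, N m; "eef_pos": TCP position; "eef_rot": TCP orientation; "force": force on the tool from outside, world axes, zero at the start; "torque": the same for the moment, N m; "grip_width": finger opening in m; "grip_force": force on a finger pad.
Only numpy, scipy, OpenCV 4.12 (cv2) and the standard library are available. Lean on these libraries where they do the work, as an engineer would, in place of code of your own. Each camera call takes 0.05 s, during which the arm holds its last target. There are 200 camera calls.

TASK

The three standards all stand on the wrong terminal stands. Change them round so that the small resistor can, a low resistance that needs potential leads, is on the four-terminal stand, the large resistor can is on the two-terminal stand, and the square capacitor is on the three-terminal (guarded) stand, each upright and flat inside the rim. Park on the empty plain stand as you need to and leave it empty; never stand a standard on the bench, set each down gently without dropping or toppling it, and do not shift the solder reel, dropper bottle or steel block.

Things in the scene. Friction and masses are not known exactly. Their poses are not given: they have to be found in the camera images.
- can_small: the small standard resistor: dark grey-green upright round can with a black top and two brass-coloured terminals; 50 mm across, body 62 mm high, 78 mm high over the terminals, about 0.4 kg (cans that stand elsewhere on the bench, on no stand, are not meant). Origin at the centre of its underside, z up along its axis.
- can_large: the large standard resistor: the same kind of can, 62 mm across, body 80 mm high, 96 mm high over the terminals, about 0.4 kg. Origin at the centre of its underside, z up along its axis.
- capacitor: the standard capacitor: upright square metal case 46 x 46 mm with a dark seam band 48 mm wide near its top, 62 mm high, with two coaxial sockets on top (75 mm high over them), about 0.3 kg. Origin at the centre of its underside, z up, x and y square to its sides.
- stand_two: the two-terminal stand: a grey moulded disc 90 mm across with a recess 80 mm across in its top: the recess floor is 10 mm above the bench, the rim 16 mm. Two opposite lugs stick out along its x and -x, each lug carrying a brass binding post 61 mm from the centre whose top is 27 mm above the bench. It is fixed to the bench; its place and turn differ each time. Origin at the centre of its underside, z up. 
- stand_three: the three-terminal stand: a grey moulded disc 90 mm across with a recess 80 mm across in its top: the recess floor is 10 mm above the bench, the rim 16 mm. Three lugs stick out 120 degrees apart, one along its x, each lug carrying a brass binding post 61 mm from the centre whose top is 27 mm above the bench. It is fixed to the bench; its place and turn differ each time. Origin at the centre of its underside, z up. 
- stand_four: the four-terminal stand: a grey moulded disc 90 mm across with a recess 80 mm across in its top: the recess floor is 10 mm above the bench, the rim 16 mm. Four lugs stick out 90 degrees apart along its x and y axes, each lug carrying a brass binding post 61 mm from the centre whose top is 27 mm above the bench. It is fixed to the bench; its place and turn differ each time. Origin at the centre of its underside, z up. 
- stand_plain: the plain stand: a grey moulded disc 90 mm across with a recess 80 mm across in its top: the recess floor is 10 mm above the bench, the rim 16 mm. No lugs and no posts; empty at the start. It is fixed to the bench; its place and turn differ each time. Origin at the centre of its underside, z up. 
- solder_reel: loose bystander: reel of solder standing upright, 55 mm across, 42 mm high. Origin at the centre of its underside.
- dropper: loose bystander: small upright dropper bottle, 34 mm across, 102 mm high. Origin at the centre of its underside.
- steel_block: loose bystander: plain ground steel block lying flat, 40 x 60 mm, 33 mm high. Origin at the centre of its underside.
Things that resemble listed ones, but are neither listed nor needed, are in the scene too. What is shaped like the can_large but red is not meant.

How it is judged:
At the end, for the whole second after the job is handed in: Small can on the four-, large can on the two-, capacitor on the three-terminal stand: each centred within 16 mm, its underside on the recess floor (7 to 13.5 mm above the stand's underside), upright within 0.06 rad, released and at rest; the plain stand thus empty (horizontal distance between can_small and stand_four below 0.016 m and z of can_small in the frame of stand_four between 0.007 and 0.0135 m and angle between each of can_small, can_large, capacitor's own z axis and vertical below 0.06 rad and linear speed of each of can_small, can_large, capacitor below 0.02 m/s and angular speed of each of can_small, can_large, capacitor below 0.2 rad/s and horizontal distance between can_large and stand_two below 0.016 m and z of can_large in the frame of stand_two between 0.007 and 0.0135 m and horizontal distance between capacitor and stand_three below 0.016 m and z of capacitor in the frame of stand_three between 0.007 and 0.0135 m); the robot touches nothing.
It fails at once if a standard is put down on the bench (height (world z) of any of can_small, can_large, capacitor below 0.006 m).
It fails at once if a standard is dropped (about 10 mm or more) or knocked over ((linear speed of can_small above 0.45 m/s and contact force between the fingers and can_small below 0.1 N) or (linear speed of can_large above 0.45 m/s and contact force between the fingers and can_large below 0.1 N) or (linear speed of capacitor above 0.45 m/s and contact force between the fingers and capacitor below 0.1 N) or angle between any of can_small, can_large, capacitor's own z axis and vertical above 0.7 rad).
It fails at once if the reel, the dropper bottle or the steel block is shifted by more than 20 mm (distance of any of solder_reel, dropper, steel_block from where it was at the start of the episode above 0.02 m).
It also fails if it takes over 112 s, if anything falls off the work surface, if the arm or the gripper's body presses on something with over 40 N, if the wrist force passes 120 N, or if a joint passes its speed limit or range.

## Working session

There is one attempt and no reset: what is moved stays moved. The work goes in short steps, Python scripts to look and compute and a tool call to move; the robot and the scene stay as the last step left them, time stands still between calls to the robot, and variables do not carry over. Pictures are saved under pics/ and viewed, at most 14 in all, crops included, and the job is handed in when it is done.

Besides the shell and the picture viewer there is one more tool, called after "Call:" by a JSON object that holds its "fn" and its "kwargs". play_rows: Moves the arm, as the interface text tells. Its arguments: {"type":"object","properties":{"steps":{"type":"array"}},"required":["steps"]}

```bash
mkdir -p pics; cat > h.py <<'E'
import numpy as np, cv2
from bench import r, imaging, job
def save(name, n, crop=None, scale=1):
    c=imaging.camera(name); im=c["pixels"][:,:,::-1]
    if crop: x0,y0,x1,y1=crop; im=im[y0:y1,x0:x1]
    im=cv2.resize(im,None,fx=scale,fy=scale,interpolation=cv2.INTER_CUBIC)
    cv2.imwrite(f"pics/{n}.png",im); return c
def ray(c,u,v):
    p=cv2.undistortPoints(np.array([[[u,v]]],float),c["mtx"],np.array(c["dist"]))[0,0]
    R=np.array(c["R"]);t=np.array(c["t"])
    return -R.T@t, R.T@np.array([p[0],p[1],1.])
def onz(c,u,v,z):
    o,d=ray(c,u,v); return o+d*(z-o[2])/d[2]
def cloud(c):
    vv,uu=np.mgrid[0:480,0:640]
    p=cv2.undistortPoints(np.stack([uu,vv],-1).reshape(-1,1,2).astype(float),c["mtx"],np.array(c["dist"])).reshape(480,640,2)
    z=c["range_z"]; P=np.dstack([p[...,0]*z,p[...,1]*z,z])
    return (P-np.array(c["t"]))@np.array(c["R"])
E
python3 - <<'E'
from h import *
for n in("top","scene"):
    c=save(n,n+"0"); np.savez(n+"0.npz",**c); print(c["R"],c["t"])
print(r.observe())
E
```

```text
[[ 0.01733525 -0.99963073 -0.02092586]
 [-0.99771712 -0.01592826 -0.06562651]
 [ 0.06526897  0.02201574 -0.99762481]] [0.01370129 0.59410991 1.10733929]
[[ 0.6163739  -0.78728247  0.01641752]
 [-0.44443607 -0.36501448 -0.81807152]
 [ 0.650046    0.49694139 -0.57488212]] [-0.34911374  0.28051139  1.06281016]
{'clock': 0.1, 'joint_pos': array([-1.34367724,  0.31162959,  0.01401271,  1.51289123, -0.00440377,
        1.31919986, -0.02720141]), 'qd': array([-0.00266375, -0.00123455, -0.00061295, -0.00361426,  0.00019942,
       -0.00176867, -0.00175979]), 'tau': array([ 5.46808242e-04, -3.80857730e+01,  1.46581884e-01, -2.31242841e+01,
        1.23844208e-02,  8.10290017e-03,  4.99723740e-06]), 'eef_pos': array([0.14593306, 0.52976976, 0.30294063]), 'eef_rot': array([-9.55110728e-05,  1.33977669e-01,  9.90983796e-01, -1.04427082e-03]), 'force': array([0.37930504, 0.09051338, 0.26579949]), 'torque': array([-0.01065443, -0.00806206, -0.01281604]), 'grip_force': 0.0, 'grip_width': 0.08542308508358999}
```

View pics/top0.png

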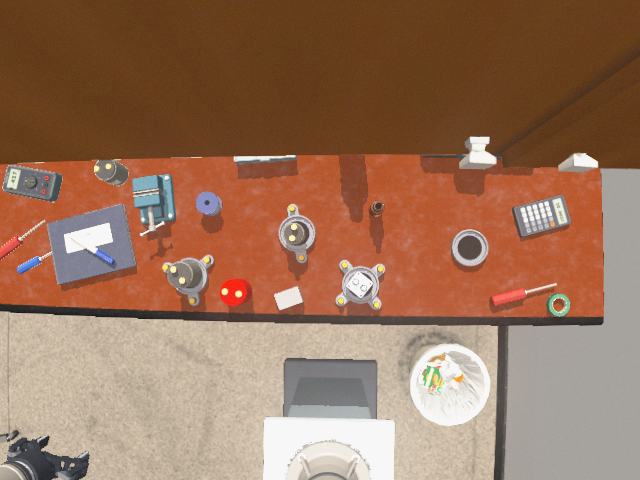

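View pics/scene0.png

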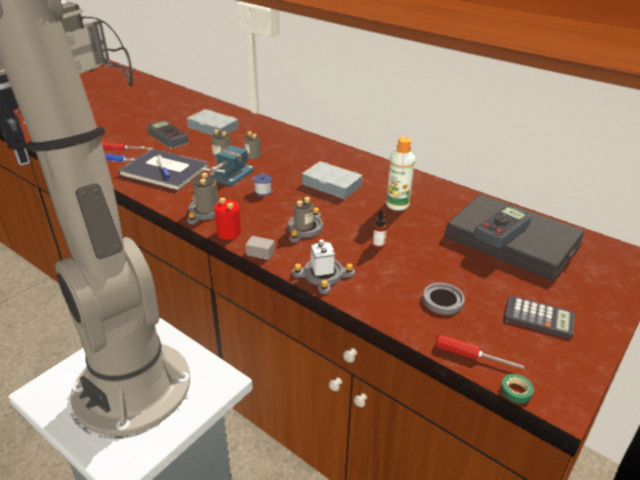

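The top view shows these candidates:
- **Large-can-like objects:** the grey can on the three-lug stand at (185,275) is the one I want. The red can at (235,292) is excluded by its colour.
- **Small-can-like objects:** the grey can on the two-lug stand at (297,233) is the one I want. The grey can at (110,172) stands on the bench, so it's excluded.
- **Capacitor:** the white square at (360,285) on the four-lug stand.
- **Plain stand:** the empty grey ring at (470,248). The green tape at (558,305) is not it.
- **Bystanders:** reel at (208,203), dropper at (377,209), block at (289,298).

Next I'll measure these and check the choices in a crop.

```bash
python3 - <<'E'
from h import *
c=dict(np.load("top0.npz")); W=cloud(c); im=c["pixels"]; ok=c["range_z"]>0
hsv=cv2.cvtColor(im,cv2.COLOR_RGB2HSV)
brass=((hsv[...,0]>15)&(hsv[...,0]<32)&(hsv[...,1]>110)&(hsv[...,2]>140)).astype(np.uint8)
n,l,s,ce=cv2.connectedComponentsWithStats(brass)
for i in range(1,n):
    if s[i,4]>=6 and 80<ce[i,0]<500 and 150<ce[i,1]<320:
        z=np.median(W[...,2][(l==i)&ok]) ; print("brass",ce[i].round(1),s[i,4],"z",z.round(4),"at.027",onz(c,*ce[i],.027)[:2].round(4),"atz",onz(c,*ce[i],z)[:2].round(4))
# tall things
for name,(u,v),lo,hi in [("large",(185,275),.083,.096),("small",(295,233),.065,.078),("cap",(360,285),.06,.079),("red",(235,292),.06,.12),("reel",(208,203),.03,.06),("drop",(377,209),.05,.12),("block",(289,298),.02,.05),("plainrim",(470,248),.012,.02),("r2",(297,233),.012,.02),("r3",(187,277),.012,.02),("r4",(360,285),.012,.02)]:
    m=np.zeros((480,640),np.uint8); cv2.circle(m,(u,v),27,1,-1)
    m=(m>0)&ok&(W[...,2]>lo)&(W[...,2]<hi); P=W[m]
    if len(P)<3: print(name,len(P)); continue
    q=P[:,:2].astype(np.float32); ctr,rad=cv2.minEnclosingCircle(q); rc=cv2.minAreaRect(q)
    print(name,len(P),"zmed",np.median(P[:,2]).round(4),"circ",np.round(ctr,4),round(rad,4),"rect",np.round(rc[0],4),np.round(rc[1],4),round(rc[2],1))
print("plain floor z",W[248,470],"shelf",W[100,320],W[30,320],W[150,480], W[150,320])
a=cv2.resize(im[180:330,140:400,::-1],None,fx=3,fy=3,interpolation=cv2.INTER_CUBIC); cv2.imwrite("pics/crop1.png",a)
E
```

```text
brass [291.6 208.2] 26 z 0.0256 at.027 [0.6649 0.0992] atz [0.6651 0.0993]
brass [301.  257.3] 24 z 0.0265 at.027 [0.5474 0.0742] atz [0.5474 0.0742]
brass [206.6 259.9] 27 z 0.0261 at.027 [0.5369 0.302 ] atz [0.5369 0.3023]
brass [344.2 264.7] 25 z 0.0259 at.027 [ 0.5316 -0.0289] atz [ 0.5316 -0.029 ]
brass [164.9 267. ] 30 z 0.0246 at.027 [0.5177 0.4051] atz [0.5177 0.406 ]
brass [380.  268.5] 26 z 0.0253 at.027 [ 0.5239 -0.114 ] atz [ 0.5239 -0.1141]
brass [192.  300.4] 25 z 0.0258 at.027 [0.4388 0.3353] atz [0.4388 0.3356]
brass [340.3 300.3] 26 z 0.0254 at.027 [ 0.447 -0.021] atz [ 0.4469 -0.021 ]
brass [376.  304.4] 25 z 0.0251 at.027 [ 0.4388 -0.1056] atz [ 0.4387 -0.1058]
large 484 zmed 0.0912 circ [0.5026 0.3473] 0.0324 rect [0.5015 0.3472] [0.0576 0.0611] 3.6
small 292 zmed 0.0725 circ [0.602 0.091] 0.0252 rect [0.6019 0.091 ] [0.0465 0.0466] 0.8
cap 389 zmed 0.0711 circ [ 0.4864 -0.0625] 0.0323 rect [ 0.4865 -0.0624] [0.0479 0.0476] 52.4
red 593 zmed 0.0814 circ [0.4633 0.2246] 0.0318 rect [0.4642 0.2242] [0.0593 0.0617] 3.3
reel 404 zmed 0.0413 circ [0.6744 0.3037] 0.0288 rect [0.6746 0.3036] [0.0535 0.0547] 46.3
drop 159 zmed 0.0675 circ [ 0.6667 -0.1025] 0.0167 rect [ 0.667  -0.1018] [0.0314 0.0322] 45.5
block 440 zmed 0.0323 circ [0.4503 0.1031] 0.0355 rect [0.4504 0.1034] [0.0401 0.0608] 21.1
plainrim 364 zmed 0.014 circ [ 0.578 -0.333] 0.0456 rect [ 0.5777 -0.3327] [0.0902 0.0884] 53.5
r2 286 zmed 0.0145 circ [0.6054 0.0898] 0.0632 rect [0.6101 0.0874] [0.0929 0.0974] 63.0
r3 213 zmed 0.0149 circ [0.4942 0.3493] 0.0633 rect [0.4927 0.358 ] [0.1055 0.1021] 77.9
r4 301 zmed 0.0148 circ [ 0.4814 -0.0657] 0.0613 rect [ 0.4843 -0.0677] [0.0989 0.1005] 81.5
plain floor z [ 0.57678652 -0.33503194  0.00945749] shelf [0.61630957 0.00738507 0.88475151] [0.6163274  0.00526501 0.96496939] [ 0.60943244 -0.10864384  0.80694802] [0.61637807 0.01040545 0.77083888]
```

View pics/crop1.png

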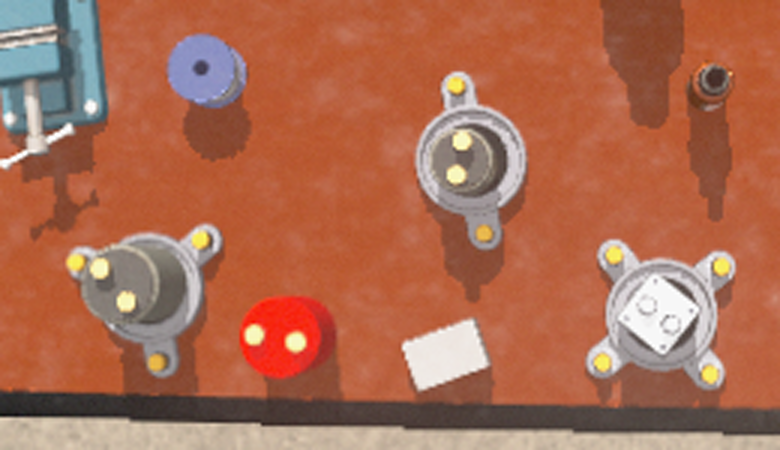

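Call:
{"fn": "play_rows", "kwargs": {"steps": [[[0,0,-8],[24,-41,0],85],[[0,0,-8],[24,-41,0],85],[[0,0,-8],[24,-41,0],85],[[0,0,-8],[24,-41,0],85],[[0,0,-8],[24,-41,0],85],[[0,0,-8],[24,-41,0],85],[[0,0,-8],[24,-41,0],85],[[0,0,-8],[24,-41,0],85],[[0,0,-8],[24,-41,0],85],[[0,0,-8],[24,-41,0],85],[[0,0,-8],[24,-41,0],85],[[0,0,-8],[24,-41,0],85]]}}

```text
clock: 1.3
eef_pos: [0.4343, 0.0365, 0.3038]
eef_rot: [-0.0, 0.828, 0.561, 0.0]
force: [1.3, 0.1, 0.3]
grip_width: 0.0853
grip_force: 0.0
```

Call:
{"fn": "play_rows", "kwargs": {"steps": [[[0,0,-4],[13,-25,0],85],[[0,0,-4],[13,-25,0],85],[[0,0,-4],[13,-25,0],85],[[0,0,-3.8],[13,-24,0],85],[[0,0,0],[0,0,-30],85],[[0,0,0],[0,0,-30],85],[[0,0,0],[0,0,-30],85],[[0,0,0],[0,0,0],85],[[0,0,0],[0,0,0],85]]}}

```text
clock: 2.2
eef_pos: [0.4858, -0.0607, 0.2139]
eef_rot: [-0.0, 0.896, 0.445, -0.001]
force: [0.3, 0.0, 0.6]
grip_width: 0.0846
grip_force: 0.0
```

```bash
python3 - <<'E'
from h import *
o=r.observe(); q=o["eef_rot"]; print(o["eef_pos"], np.degrees(2*np.arctan2(q[2],q[1]))-90)
save("scene","s1",(220,150,420,310),4)
E
```

```text
[ 0.48584471 -0.06074426  0.21394413] -37.20191436249735
```

View pics/s1.png

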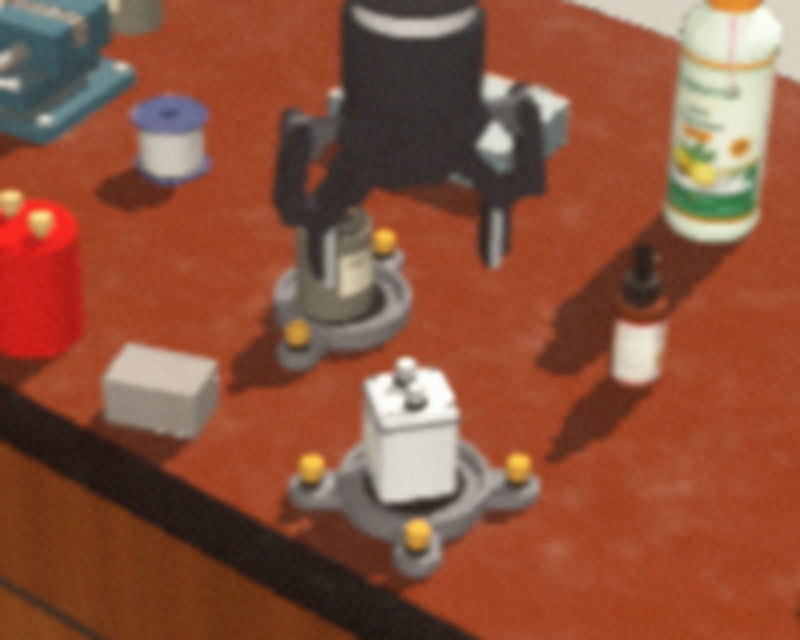

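The gripper is open above the white capacitor at crop (410,430), with its fingers in line with two of the faces. The two-lug stand with the small can is behind it at (335,290). I'll descend and grip.

Call:
{"fn": "play_rows", "kwargs": {"steps": [[[0,0,0],[0.5,-1.8,-25],85],[[0,0,0],[0,0,-25],85],[[0,0,0],[0,0,-25],85],[[0,0,0],[0,0,-20],85],[[0,0,0],[0,0,-14],85],[[0,0,0],[0,0,0],85],[[0,0,0],[0,0,0],60],[[0,0,0],[0,0,0],52],[[0,0,0],[0,0,0],40],[[0,0,0],[0,0,0],40],[[0,0,0],[0,0,0],40],[[0,0,0],[0,0,0],40]]}}

```text
clock: 3.45
eef_pos: [0.4876, -0.0627, 0.1063]
eef_rot: [0.0, 0.896, 0.445, 0.001]
force: [-0.8, 0.4, 7.3]
grip_width: 0.0452
grip_force: 62.6
```

Call:
{"fn": "play_rows", "kwargs": {"steps": [[[0,0,0],[0,0,5],40],[[0,0,0],[0,0,15],40],[[0,0,0],[0,0,30],40],[[0,0,0],[0,0,30],40],[[0,0,0],[0,0,30],40],[[0,0,0],[0,0,30],40],[[0,0,0],[10,-30,10],40],[[0,0,0],[13,-40,0],40],[[0,0,0],[13,-40,0],40],[[0,0,0],[13,-40,0],40],[[0,0,0],[13,-40,0],40],[[0,0,0],[13,-40,0],40]]}}

```text
clock: 4.65
eef_pos: [0.5614, -0.2934, 0.2538]
eef_rot: [-0.001, 0.896, 0.445, -0.001]
force: [1.5, 0.5, -1.5]
grip_width: 0.0457
grip_force: 62.4
```

Call:
{"fn": "play_rows", "kwargs": {"steps": [[[0,0,0],[10,-25,0],40],[[0,0,0],[6,-15,-20],40],[[0,0,0],[0,0,-30],40],[[0,0,0],[0,0,-30],40],[[0,0,0],[0,0,-20],40],[[0,0,0],[0,0,-10],40],[[0,0,0],[0,0,0],40],[[0,0,0],[0,0,0],40]]}}

```text
clock: 5.45
eef_pos: [0.5779, -0.3328, 0.1457]
eef_rot: [0.001, 0.896, 0.445, 0.0]
force: [0.9, -0.1, -2.3]
grip_width: 0.0452
grip_force: 62.4
```

Call:
{"fn": "play_rows", "kwargs": {"steps": [[[0,0,0],[0,0,-12],40],[[0,0,0],[0,0,-10],40],[[0,0,0],[0,0,-7],40],[[0,0,0],[0,0,-4],40],[[0,0,0],[0,0,-3],40],[[0,0,0],[0,0,-2],40],[[0,0,0],[0,0,0],40],[[0,0,0],[0,0,0],40]]}}

```text
clock: 6.25
eef_pos: [0.5777, -0.3327, 0.1072]
eef_rot: [0.0, 0.896, 0.445, 0.0]
force: [1.0, 0.1, -3.4]
grip_width: 0.0453
grip_force: 62.6
```

Call:
{"fn": "play_rows", "kwargs": {"steps": [[[0,0,0],[0,0,-1],40],[[0,0,0],[0,0,-0.7],40],[[0,0,0],[0,0,0],40]]}}

```text
clock: 6.55
eef_pos: [0.5778, -0.3328, 0.1064]
eef_rot: [0.0, 0.896, 0.445, 0.0]
force: [-1.5, 0.9, 3.7]
grip_width: 0.0455
grip_force: 63.0
```

Call:
{"fn": "play_rows", "kwargs": {"steps": [[[0,0,0],[0,0,0],50],[[0,0,0],[0,0,0],60],[[0,0,0],[0,0,0],75],[[0,0,0],[0,0,0],85],[[0,0,0],[0,0,0],85],[[0,0,0],[0,0,10],85],[[0,0,0],[0,0,25],85],[[0,0,0],[0,0,40],85],[[0,0,0],[0,0,40],85],[[0,0,0],[0,0,40],85],[[0,0,0],[0,30,30],85],[[0,0,0],[0,40,0],85]]}}

```text
clock: 7.75
eef_pos: [0.5778, -0.2671, 0.2972]
eef_rot: [0.006, 0.897, 0.442, 0.003]
force: [0.6, 0.4, 0.4]
grip_width: 0.0851
grip_force: 0.0
```

```bash
python3 - <<'E'
from h import *
c=imaging.camera("top"); W=cloud(c); P=W.reshape(-1,3)
for nm,x,y,lo,hi in[("cap",.578,-.333,.06,.08),("small",.602,.091,.065,.078),("large",.502,.347,.083,.096)]:
    m=(np.hypot(P[:,0]-x,P[:,1]-y)<.05)&(P[:,2]>lo)&(P[:,2]<hi); q=P[m,:2].astype(np.float32)
    if len(q)>3: print(nm,len(q),cv2.minAreaRect(q),np.median(P[m,2]))
print(r.observe()["eef_pos"])
E
```

```text
cap 11 ((0.5598405599594116, -0.32331472635269165), (0.04242606461048126, 0.006170247215777636), 49.29957580566406) 0.06947292435915665
small 297 ((0.6018632650375366, 0.09083055704832077), (0.04641168564558029, 0.04647156596183777), 0.29048553109169006) 0.07304819180781907
large 484 ((0.5014014840126038, 0.34756481647491455), (0.05793997645378113, 0.05980905517935753), 4.184646129608154) 0.0913006487534539
[ 0.5803691  -0.25458451  0.2941641 ]
```

Call:
{"fn": "play_rows", "kwargs": {"steps": [[[0,0,0],[2,38,0],85],[[0,0,0],[2,38,0],85],[[0,0,0],[2,38,0],85],[[0,0,0],[3,38,0],85],[[0,0,0],[3,38,0],85],[[0,0,0],[3,38,0],85],[[0,0,0],[3,38,0],85],[[0,0,0],[3,38,0],85],[[0,0,0],[2,34,-20],85],[[0,0,0],[0,10,-30],85],[[0,0,0],[0,0,-30],85],[[0,0,0],[0,0,0],85]]}}

```text
clock: 9.0
eef_pos: [0.5975, 0.0865, 0.2061]
eef_rot: [-0.002, 0.895, 0.445, -0.004]
force: [-1.3, 0.6, 0.0]
grip_width: 0.0848
grip_force: 0.0
```

Call:
{"fn": "play_rows", "kwargs": {"steps": [[[0,0,0],[4,4,-25],85],[[0,0,0],[0,0,-25],85],[[0,0,0],[0,0,-10],85],[[0,0,0],[0,0,0],85],[[0,0,0],[0,0,0],85]]}}

```text
clock: 9.5
eef_pos: [0.6055, 0.0889, 0.1519]
eef_rot: [0.001, 0.896, 0.444, 0.001]
force: [0.2, 0.1, 0.9]
grip_width: 0.0849
grip_force: 0.0
```

Call:
{"fn": "play_rows", "kwargs": {"steps": [[[0,0,0],[-3.5,2,0],85],[[0,0,0],[0,0,-20],85],[[0,0,0],[0,0,-16],85],[[0,0,0],[0,0,-10],85],[[0,0,0],[0,0,0],85],[[0,0,0],[0,0,0],65],[[0,0,0],[0,0,0],55],[[0,0,0],[0,0,0],44],[[0,0,0],[0,0,0],44],[[0,0,0],[0,0,0],44],[[0,0,0],[0,0,0],44]]}}

```text
clock: 10.6
eef_pos: [0.6021, 0.0912, 0.1055]
eef_rot: [0.001, 0.896, 0.445, 0.001]
force: [0.1, -0.5, 5.8]
grip_width: 0.048
grip_force: 62.7
```

Call:
{"fn": "play_rows", "kwargs": {"steps": [[[0,0,0],[0,0,5],44],[[0,0,0],[0,0,15],44],[[0,0,0],[0,0,30],44],[[0,0,0],[0,0,30],44],[[0,0,0],[0,0,30],44],[[0,0,0],[-12,-16,20],44],[[0,0,0],[-25,-34,0],44],[[0,0,0],[-25,-34,0],44],[[0,0,0],[-25,-34,0],44],[[0,0,0],[-20,-27,0],44],[[0,0,0],[-9.8,-13.6,0],44],[[0,0,0],[0,0,-20],44]]}}

```text
clock: 11.8
eef_pos: [0.4839, -0.0707, 0.2165]
eef_rot: [0.001, 0.897, 0.442, 0.002]
force: [1.1, 0.8, -4.3]
grip_width: 0.0483
grip_force: 63.3
```

Call:
{"fn": "play_rows", "kwargs": {"steps": [[[0,0,0],[0,0,-30],44],[[0,0,0],[0,0,-30],44],[[0,0,0],[0,0,-10],44],[[0,0,0],[0,0,0],44],[[0,0,0],[0,0,0],44]]}}

```text
clock: 12.3
eef_pos: [0.4852, -0.0671, 0.1452]
eef_rot: [0.001, 0.896, 0.445, 0.001]
force: [-0.1, 0.1, -4.6]
grip_width: 0.0484
grip_force: 63.9
```

Call:
{"fn": "play_rows", "kwargs": {"steps": [[[0,0,0],[0,0,-12],44],[[0,0,0],[0,0,-10],44],[[0,0,0],[0,0,-7],44],[[0,0,0],[0,0,-4],44],[[0,0,0],[0,0,-3],44],[[0,0,0],[0,0,-2],44],[[0,0,0],[0,0,-1],44],[[0,0,0],[0,0,-0.5],44],[[0,0,0],[0,0,0],44]]}}

```text
clock: 13.2
eef_pos: [0.4843, -0.0673, 0.1054]
eef_rot: [-0.0, 0.896, 0.445, 0.0]
force: [-1.3, 0.3, 2.2]
grip_width: 0.0484
grip_force: 64.8
```

Call:
{"fn": "play_rows", "kwargs": {"steps": [[[0,0,0],[0,0,0],53],[[0,0,0],[0,0,0],62],[[0,0,0],[0,0,0],75],[[0,0,0],[0,0,0],85],[[0,0,0],[0,0,0],85],[[0,0,0],[0,0,10],85],[[0,0,0],[0,0,25],85],[[0,0,0],[0,0,40],85],[[0,0,0],[0,0,40],85],[[0,0,0],[0,0,40],85],[[0,0,0],[0,30,30],85],[[0,0,0],[0,40,0],85]]}}

```text
clock: 14.4
eef_pos: [0.4869, -0.0001, 0.2955]
eef_rot: [0.002, 0.897, 0.441, 0.005]
force: [0.0, 0.6, -0.9]
grip_width: 0.0851
grip_force: 0.0
```

Call:
{"fn": "play_rows", "kwargs": {"steps": [[[0,0,2],[2,38,0],85],[[0,0,2],[2,38,0],85],[[0,0,2],[2,38,0],85],[[0,0,2],[2,38,0],85],[[0,0,2],[2,38,0],85],[[0,0,2],[2,38,0],85],[[0,0,2],[2,38,0],85],[[0,0,2],[2,38,0],85],[[0,0,2],[1,30,0],85],[[0,0,2],[0,8,0],85],[[0,0,0],[0,0,-20],85],[[0,0,0],[0,0,-30],85]]}}

```text
clock: 15.6
eef_pos: [0.5029, 0.3445, 0.2418]
eef_rot: [0.001, 0.805, 0.593, 0.003]
force: [1.0, -0.3, 0.3]
grip_width: 0.0851
grip_force: 0.0
```

Call:
{"fn": "play_rows", "kwargs": {"steps": [[[0,0,0],[0,0,-20],85],[[0,0,0],[0,0,-20],85],[[0,0,0],[0,0,0],85],[[0,0,0],[0,0,0],85]]}}

```text
clock: 16.0
eef_pos: [0.5016, 0.3439, 0.2004]
eef_rot: [0.0, 0.805, 0.593, -0.0]
force: [0.3, 0.7, 1.4]
grip_width: 0.0848
grip_force: 0.0
```

```bash
python3 - <<'E'
from h import *
o=r.observe(); print(o["eef_pos"],o["joint_pos"].round(2))
c=save("top","t2",(330,200,530,330),4); W=cloud(c); P=W.reshape(-1,3)
for nm,x,y,lo,hi in[("cap",.578,-.333,.06,.08),("small",.485,-.067,.065,.078)]:
    m=(np.hypot(P[:,0]-x,P[:,1]-y)<.05)&(P[:,2]>lo)&(P[:,2]<hi); q=P[m,:2].astype(np.float32)
    if len(q)>3: print(nm,len(q),cv2.minAreaRect(q),np.median(P[m,2]))
E
```

```text
[0.50161412 0.34393494 0.20040868] [-1.    0.54  0.55  1.51 -0.3   1.17 -0.7 ]
cap 387 ((0.5770763158798218, -0.3327021598815918), (0.04955825209617615, 0.04921660199761391), 51.38497543334961) 0.07094556910429539
small 307 ((0.4843263328075409, -0.06795957684516907), (0.047963324934244156, 0.048262618482112885), 0.6051822304725647) 0.07306464851197568
```

View pics/t2.png

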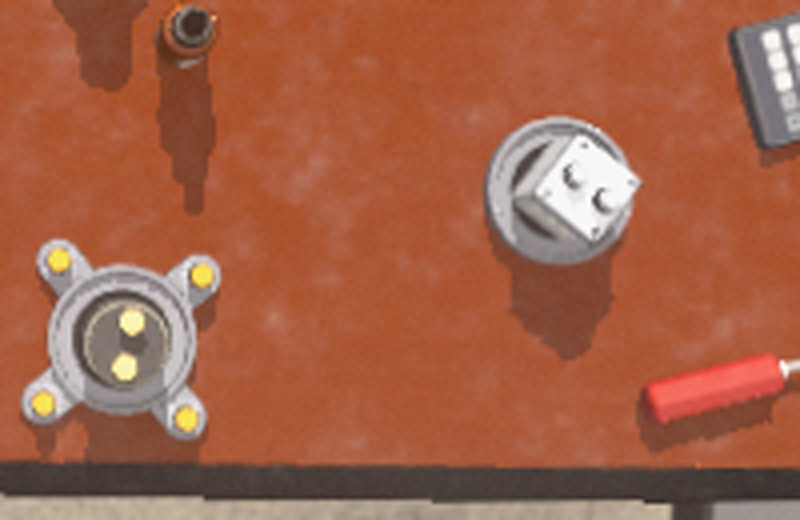

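The small can sits centred in the four-lug stand at crop (122,340). The capacitor sits inside the plain stand's rim at crop (585,185), and both are upright. Next is the large can.

Call:
{"fn": "play_rows", "kwargs": {"steps": [[[0,0,0],[0.3,3.5,0],85],[[0,0,0],[0,0,-15],85],[[0,0,0],[0,0,-20],85],[[0,0,0],[0,0,-20],85],[[0,0,0],[0,0,-15],85],[[0,0,0],[0,0,-9],85],[[0,0,0],[0,0,0],85],[[0,0,0],[0,0,0],72],[[0,0,0],[0,0,0],64],[[0,0,0],[0,0,0],56],[[0,0,0],[0,0,0],56],[[0,0,0],[0,0,0],56]]}}

```text
clock: 17.25
eef_pos: [0.5022, 0.349, 0.1222]
eef_rot: [-0.0, 0.805, 0.594, 0.001]
force: [-1.6, 0.2, 5.9]
grip_width: 0.0597
grip_force: 66.0
```

Call:
{"fn": "play_rows", "kwargs": {"steps": [[[0,0,0],[0,0,0],56],[[0,0,0],[0,0,0],56]]}}

```text
clock: 17.45
eef_pos: [0.5022, 0.349, 0.1222]
eef_rot: [-0.0, 0.805, 0.594, 0.001]
force: [-1.9, -0.2, 6.1]
grip_width: 0.0597
grip_force: 66.0
```

Call:
{"fn": "play_rows", "kwargs": {"steps": [[[0,0,0],[0,0,5],56],[[0,0,0],[0,0,15],56],[[0,0,0],[0,0,30],56],[[0,0,0],[0,0,30],56],[[0,0,0],[0,0,30],56],[[0,0,0],[0,0,20],56],[[0,0,0],[8,-21,0],56],[[0,0,0],[16,-40,0],56],[[0,0,0],[16,-40,0],56],[[0,0,0],[16,-40,0],56],[[0,0,0],[16,-40,0],56],[[0,0,0],[16,-40,0],56]]}}

```text
clock: 18.65
eef_pos: [0.5894, 0.1255, 0.2509]
eef_rot: [-0.0, 0.805, 0.593, -0.0]
force: [0.5, 0.7, -4.5]
grip_width: 0.06
grip_force: 66.0
```

Call:
{"fn": "play_rows", "kwargs": {"steps": [[[0,0,0],[11,-27,0],56],[[0,0,0],[5,-13,-10],56],[[0,0,0],[0,0,-30],56],[[0,0,0],[0,0,-30],56],[[0,0,0],[0,0,-20],56],[[0,0,0],[0,0,0],56],[[0,0,0],[0,0,0],56]]}}

```text
clock: 19.35
eef_pos: [0.605, 0.0887, 0.1603]
eef_rot: [-0.001, 0.804, 0.594, -0.0]
force: [1.1, 0.3, -3.1]
grip_width: 0.0596
grip_force: 66.3
```

Call:
{"fn": "play_rows", "kwargs": {"steps": [[[0,0,0],[1,-0.7,-12],56],[[0,0,0],[0,0,-10],56],[[0,0,0],[0,0,-6],56],[[0,0,0],[0,0,-4],56],[[0,0,0],[0,0,-3],56],[[0,0,0],[0,0,-2],56],[[0,0,0],[0,0,-1],56],[[0,0,0],[0,0,-0.5],56],[[0,0,0],[0,0,0],56]]}}

```text
clock: 20.25
eef_pos: [0.6067, 0.0867, 0.1225]
eef_rot: [0.0, 0.805, 0.593, 0.0]
force: [-0.8, 0.1, -3.8]
grip_width: 0.0595
grip_force: 66.5
```

Call:
{"fn": "play_rows", "kwargs": {"steps": [[[0,0,0],[0,0,-0.8],56],[[0,0,0],[0,0,-0.5],56],[[0,0,0],[0,0,0],56]]}}

```text
clock: 20.55
eef_pos: [0.6068, 0.0866, 0.1223]
eef_rot: [0.0, 0.805, 0.593, 0.0]
force: [-2.8, -0.5, 5.6]
grip_width: 0.0601
grip_force: 67.2
```

Call:
{"fn": "play_rows", "kwargs": {"steps": [[[0,0,0],[0,0,0],64],[[0,0,0],[0,0,0],72],[[0,0,0],[0,0,0],80],[[0,0,0],[0,0,0],85],[[0,0,0],[0,0,0],85],[[0,0,0],[0,0,10],85],[[0,0,0],[0,0,25],85],[[0,0,0],[0,0,40],85],[[0,0,0],[0,0,40],85],[[0,0,0],[0,0,40],85],[[0,0,-3],[0,-30,20],85],[[0,0,-3],[0,-40,0],85]]}}

```text
clock: 21.75
eef_pos: [0.6088, 0.0189, 0.3011]
eef_rot: [0.002, 0.834, 0.552, 0.005]
force: [1.3, -0.1, -0.4]
grip_width: 0.0851
grip_force: 0.0
```

Call:
{"fn": "play_rows", "kwargs": {"steps": [[[0,0,-3],[-3,-39,0],85],[[0,0,-3],[-3,-39,0],85],[[0,0,-3],[-3,-39,0],85],[[0,0,-3],[-4,-39,0],85],[[0,0,-2],[-4,-39,0],85],[[0,0,0],[-4,-39,0],85],[[0,0,0],[-4,-39,0],85],[[0,0,0],[-3,-39,0],85],[[0,0,0],[-1,-30,0],85],[[0,0,0],[0,-7,-20],85],[[0,0,0],[0,0,0],85],[[0,0,0],[0,0,0],85]]}}

```text
clock: 22.95
eef_pos: [0.5778, -0.3313, 0.276]
eef_rot: [-0.001, 0.896, 0.445, 0.0]
force: [-0.7, -0.2, 0.6]
grip_width: 0.0849
grip_force: 0.0
```

```bash
python3 - <<'E'
from h import *
o=r.observe(); q=o["eef_rot"]; print(o["eef_pos"],np.degrees(2*np.arctan2(q[2],q[1]))-90)
c=imaging.camera("top"); P=cloud(c).reshape(-1,3)
for nm,x,y,lo,hi in[("large",.606,.087,.083,.097),("small",.485,-.067,.065,.078)]:
    m=(np.hypot(P[:,0]-x,P[:,1]-y)<.05)&(P[:,2]>lo)&(P[:,2]<hi); q=P[m,:2].astype(np.float32)
    if len(q)>3: print(nm,len(q),cv2.minAreaRect(q),np.median(P[m,2]))
E
```

```text
[ 0.57780426 -0.33132578  0.27598073] -37.155021565203064
large 519 ((0.6063951253890991, 0.08493684977293015), (0.06140127405524254, 0.0590805858373642), 0.5624193549156189) 0.09103770420068784
small 309 ((0.4843815267086029, -0.0678991973400116), (0.04789970442652702, 0.048110105097293854), 0.7745612859725952) 0.07270573227319124
```

Call:
{"fn": "play_rows", "kwargs": {"steps": [[[0,0,0],[0,-1.5,-30],85],[[0,0,0],[0,0,-30],85],[[0,0,0],[0,0,-30],85],[[0,0,0],[0,0,-30],85],[[0,0,0],[0,0,-25],85],[[0,0,0],[0,0,-15],85],[[0,0,0],[0,0,-10],85],[[0,0,0],[0,0,0],85],[[0,0,0],[0,0,0],85]]}}

```text
clock: 23.9
eef_pos: [0.5784, -0.3341, 0.1073]
eef_rot: [0.001, 0.896, 0.445, 0.001]
force: [0.3, -0.4, 0.6]
grip_width: 0.0851
grip_force: 0.0
```

Call:
{"fn": "play_rows", "kwargs": {"steps": [[[0,0,0],[0,0,0],60],[[0,0,0],[0,0,0],52],[[0,0,0],[0,0,0],40],[[0,0,0],[0,0,0],40],[[0,0,0],[0,0,0],40],[[0,0,0],[0,0,0],40],[[0,0,0],[0,0,0],40]]}}

```text
clock: 24.6
eef_pos: [0.578, -0.3343, 0.107]
eef_rot: [0.001, 0.896, 0.445, 0.0]
force: [-1.3, 0.2, 5.1]
grip_width: 0.0452
grip_force: 63.2
```

Call:
{"fn": "play_rows", "kwargs": {"steps": [[[0,0,0],[0,0,5],40],[[0,0,0],[0,0,15],40],[[0,0,0],[0,0,30],40],[[0,0,0],[0,0,30],40],[[0,0,0],[0,0,30],40],[[0,0,0],[0,0,30],40],[[0,0,0],[-2,20,20],40],[[0,0,0],[-5,38,0],40],[[0,0,0],[-5,38,0],40],[[0,0,0],[-5,38,0],40],[[0,0,0],[-5,38,0],40],[[0,0,0],[-5,38,0],40]]}}

```text
clock: 25.8
eef_pos: [0.5496, -0.1223, 0.266]
eef_rot: [-0.0, 0.896, 0.444, -0.0]
force: [1.4, -0.1, -2.9]
grip_width: 0.0453
grip_force: 62.7
```

Call:
{"fn": "play_rows", "kwargs": {"steps": [[[0,0,0],[-4,38,0],40],[[0,0,0],[-4,38,0],40],[[0,0,0],[-4,38,0],40],[[0,0,0],[-4,38,0],40],[[0,0,0],[-4,38,0],40],[[0,0,0],[-5,38,0],40],[[0,0,0],[-5,38,0],40],[[0,0,0],[-5,38,0],40],[[0,0,0],[-5,38,0],40],[[0,0,0],[-5,38,0],40],[[0,0,0],[-4,30,0],40],[[0,0,0],[0,10,0],40]]}}

```text
clock: 27.0
eef_pos: [0.4992, 0.3015, 0.2655]
eef_rot: [-0.002, 0.894, 0.448, -0.001]
force: [0.0, 0.9, -2.7]
grip_width: 0.0457
grip_force: 62.7
```

Call:
{"fn": "play_rows", "kwargs": {"steps": [[[0,0,0],[0,0,0],40],[[0,0,0],[0,0,0],40]]}}

```text
clock: 27.2
eef_pos: [0.502, 0.294, 0.266]
eef_rot: [0.001, 0.896, 0.444, -0.0]
force: [-0.5, -1.1, -3.1]
grip_width: 0.045
grip_force: 62.7
```

Call:
{"fn": "play_rows", "kwargs": {"steps": [[[0,0,0],[-2,25,0],40],[[0,0,0],[-2,20,0],40],[[0,0,0],[0,8.5,0],40],[[0,0,0],[0,0,-20],40],[[0,0,0],[0,0,-30],40],[[0,0,0],[0,0,-30],40],[[0,0,0],[0,0,-30],40],[[0,0,0],[0,0,-10],40],[[0,0,0],[0,0,0],40],[[0,0,0],[0,0,0],40]]}}

```text
clock: 28.2
eef_pos: [0.4986, 0.3498, 0.1473]
eef_rot: [0.0, 0.896, 0.445, 0.001]
force: [1.1, -0.2, -2.1]
grip_width: 0.0453
grip_force: 62.5
```

Call:
{"fn": "play_rows", "kwargs": {"steps": [[[0,0,0],[-0.5,-2,-12],40],[[0,0,0],[0,0,-10],40],[[0,0,0],[0,0,-7],40],[[0,0,0],[0,0,-4],40],[[0,0,0],[0,0,-3],40],[[0,0,0],[0,0,-2],40],[[0,0,0],[0,0,-1],40],[[0,0,0],[0,0,-0.5],40],[[0,0,0],[0,0,0],40]]}}

```text
clock: 29.1
eef_pos: [0.4972, 0.3477, 0.107]
eef_rot: [-0.0, 0.896, 0.445, 0.0]
force: [-1.4, -0.2, -0.1]
grip_width: 0.0456
grip_force: 63.0
```

Call:
{"fn": "play_rows", "kwargs": {"steps": [[[0,0,0],[0,0,-0.5],40],[[0,0,0],[0,0,0],40],[[0,0,0],[0,0,0],50],[[0,0,0],[0,0,0],60],[[0,0,0],[0,0,0],75],[[0,0,0],[0,0,0],85],[[0,0,0],[0,0,0],85],[[0,0,0],[0,0,10],85],[[0,0,0],[0,0,25],85],[[0,0,0],[0,0,40],85],[[0,0,0],[0,0,40],85],[[0,0,0],[0,0,40],85]]}}

```text
clock: 30.3
eef_pos: [0.497, 0.3474, 0.2633]
eef_rot: [0.0, 0.896, 0.444, 0.0]
force: [0.2, -0.5, 0.0]
grip_width: 0.0848
grip_force: 0.0
```

Call:
{"fn": "play_rows", "kwargs": {"steps": [[[0,0,0],[0,0,20],85],[[0,0,0],[-15,-35,0],85],[[0,0,0],[-15,-35,0],85],[[0,0,0],[-15,-35,0],85],[[0,0,0],[-10,-35,0],85],[[0,0,0],[-10,-35,0],85],[[0,0,0],[0,0,0],85],[[0,0,0],[0,0,0],85],[[0,0,0],[0,0,0],85]]}}

```text
clock: 31.2
eef_pos: [0.4323, 0.1738, 0.2814]
eef_rot: [-0.0, 0.895, 0.445, 0.001]
force: [-0.4, 0.4, -0.7]
grip_width: 0.0849
grip_force: 0.0
```

```bash
python3 - <<'E'
from h import *
o=r.observe(); print(o["eef_pos"],o["force"])
c=save("top","t3",(130,170,530,330),2); P=cloud(c).reshape(-1,3)
for nm,x,y,lo,hi in[("large",.606,.087,.083,.097),("small",.485,-.067,.065,.078),("cap",.4978,.3475,.06,.08),("reel",.6746,.3036,.03,.06),("drop",.667,-.102,.05,.12),("block",.4504,.1034,.02,.05)]:
    m=(np.hypot(P[:,0]-x,P[:,1]-y)<.05)&(P[:,2]>lo)&(P[:,2]<hi); q=P[m,:2].astype(np.float32)
    if len(q)>3: print(nm,len(q),cv2.minAreaRect(q),np.median(P[m,2]))
E
```

```text
[0.43225115 0.17380583 0.28140745] [-0.38986129  0.37601943 -0.67782052]
large 515 ((0.60638427734375, 0.0849376767873764), (0.0615810826420784, 0.05918782949447632), 1.7545642852783203) 0.09129649984776754
small 309 ((0.4844152331352234, -0.06789366900920868), (0.04777019843459129, 0.04838983342051506), 0.843717098236084) 0.07297140621679743
cap 362 ((0.497542142868042, 0.3477896451950073), (0.0482167974114418, 0.04726738855242729), 53.44770431518555) 0.07105690970727445
reel 406 ((0.6751863956451416, 0.30344220995903015), (0.055264588445425034, 0.05464838072657585), 70.12599182128906) 0.04138246215980619
drop 159 ((0.6667672991752625, -0.10151343047618866), (0.0313904844224453, 0.031193850561976433), 46.17681884765625) 0.06857382905177196
block 440 ((0.4503095746040344, 0.10342933237552643), (0.04024861007928848, 0.060924235731363297), 21.023006439208984) 0.0322569041695938
```

View pics/t3.png

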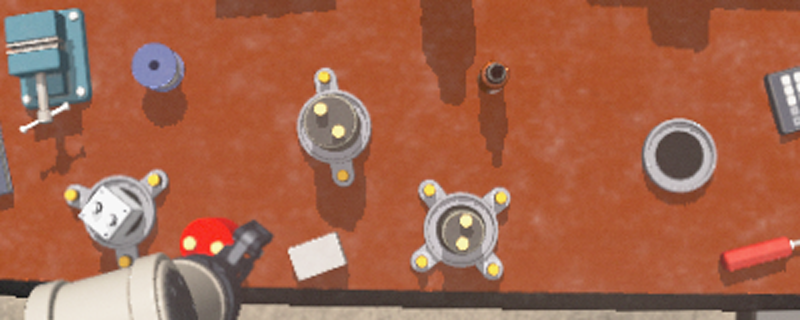

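The picture shows the large can on the two-lug stand at (330,122), the small can on the four-lug stand at (462,232) and the capacitor on the three-lug stand at (110,210). The plain stand at (680,155) is empty, and the bystanders haven't moved.

```bash
python3 -c "
from bench import job
print(job.sign_off())"
```

```text
the job is handed in; nothing more can be done
None
```

I've handed the job in: the small can is on the four-terminal stand, the large can on the two-terminal stand and the capacitor on the three-terminal stand, each measured within about 2 mm of centre, with the plain stand empty and the reel, dropper and block not moved; the sign-off gave no verdict.

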